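Clear the tape roll off the work lamp and raise its telescopic post

ROBOT

A 7-joint arm with a two-finger parallel gripper is mounted at the origin on a cart in front of the work surface, level with it; the furniture and walls round the work are solid. World frame = base frame: x ahead of the robot, y to its left, z up, the work surface at z = 0. Lengths are in m, angles in rad, forces in N, time in s.
With the tool pointing down it reaches from about 0.425 to 0.925 m from the base axis. Payload 6.8 kg.
Tool frame: the origin (TCP) lies on the centre line of the jaws, within the pads' length; the fingertips stand 14 mm ahead of it and the grasp point (between the pads) lies 5 mm behind it (r.tips_ahead is the distance from the TCP to the fingertips, in m); z points along the fingers, y is the line along which they close (so a half turn about z gives the same grasp; the last joint's range is limited). The gripper opens to 85 mm and grips with 20 to 120 N. Pads are 22 mm wide; open, the fingers measure 114 mm over their backs; the gripper's body (76 mm by 85 mm) begins 54 mm behind the grasp point. The pads swing forward as they close: fully open they stand 13 mm farther back than shut.
Start: joints at [-1.232, 0.477, 0.022, 1.555, -0.011, 1.109, -0.083], TCP at [0.292, 0.609, 0.245] pointing down, gripper open.
Joint ranges: [-2.96, 2.96], [-0.34, 2.1], [-1.41, 1.46], [0.24, 2.44], [-1.37, 4.51], [0.17, 1.92], [-2.96, 2.96]. Speed limits (rad/s): [2.39, 2.39, 3.14, 3.14, 3.14, 3.14, 3.14].

INTERFACE

Orientations are given as a rotation vector (axis times angle).
In Python, from bench import r, eyes gives the robot as it stands.
- The arm moves only by the tool step_arm, never from a script. Its argument "rows" is a list of rows, each a list of 6 numbers: the shift along the world's x, y, z in units of 60 cm (1.0 is 60 cm), then the turn, a rotation vector about the world's x, y, z in units of pi rad (1.0 is pi rad). In form: [[x, y, z, rx, ry, rz], ...]. A call has 1 to 5 rows; each row is the pose to reach, as a shift and turn from the pose commanded when the call began, turning the shorter way round; what a row does not reach only later rows make up. A row lasts 1/12 s, in which the tool goes at most 41.7 mm and 7.16 degrees, less where a joint would pass 70% of its speed; a pose out of reach is approached as far as the arm can. A call with a number of a shift or a turn outside -1 to 1 is refused whole. A call with a gripper value outside its range is refused whole. "jaw" is the closure, from 0 (fully open) to 1 (shut), set as the call begins (left out, the last holds). The fingers move at their own pace and stop on an object; "squeeze" is the grip in N (left out, the last holds). Time passes only in rows, so rows that repeat a pose let the fingers close. It gives the time, the measured TCP pose, the force, the opening and the grip force at its end, in the units of the state.
- r.get_obs(): the state, without advancing time (a new reading comes with each control period).
- eyes.grab_frame(name): name is "side" or "top" or "wrist"; returns the picture (400x640x3 uint8, red, green, blue); there is no depth.
- eyes.camera_info(name): a dict with "mtx" (3x3 intrinsics, pixels), "extrinsics" (4x4, takes a point from camera to world coordinates); the wrist camera has in their place "tool_from_camera" (4x4, takes a point from camera to tool coordinates, whose origin is the TCP and whose axes are the flange's). Camera axes: x right, y down, z forward; pixel columns grow to the right and rows downward; lengths in m; the calibration is good to about 2 mm. A picture is of the moment at which its call begins: read the wrist's pose just before it. camera_info takes no time and is no camera call.
- r.hand_in(): hands the job in; it is judged then, once.
The state is a dict: "clock": time; "joints": joint angles; "qvel": joint speeds; "tau": joint torques, N m; "tcp_pos": TCP position; "orientation": TCP orientation; "contact_force": force on the tool from outside, world axes, zero at the start; "moment": the same for the moment, N m; "grip_width": finger opening in m; "gripper_force": force on a finger pad.
Only numpy, scipy, OpenCV 4.12 (cv2) and the standard library are available. Lean on these libraries where they do the work, as an engineer would, in place of code of your own. Each camera call takes 0.05 s, during which the arm holds its last target. There are 200 camera calls.

TASK

Somebody dropped the roll of masking tape over the grip of the telescopic work lamp: take it off and lay it flat on the bare tabletop, clear of the lamp. Then press the orange button in the lamp's grip, draw the post up past its first stop to the second stop, fully extended, and finish while holding the grip up there, because nothing keeps the post at that height until I have tightened the clamp ring. Leave the soap bars, shears and clip jar where they are.

Things in the scene. Friction and masses are not known exactly. Their poses are not given: they have to be found in the camera images.
- lamp: Work lamp: round dark steel foot, 132 mm across, screwed to the table; on it an upright aluminium tube 28 mm thick that ends 134 mm above the table in a black clamp ring 38 mm across. In it slides the bright inner tube with lamp disc and grip. Origin: centre of the foot's underside, on the post's axis; z up; x points from the axis towards the button's side of the grip.
- lamp_post (a joint): Draw of the telescopic post, m. 0: down, locked (the start). 0.045: first stop; the catch locks it here too unless the button is held in. 0.090: second stop, solid end of travel, without a catch: let go, the post sinks by about 30 mm. Moving part 0.44 kg (+-15 %), friction 1 N: pulling up takes 5 to 8 N. Locked, it does not move however hard it is pulled.
- lamp_button (a joint): How far the button is pressed in, m. 0: out. 0.006: fully in. The catch is free beyond about 0.004. Its spring pushes back with 5 N when out, 9 N fully in. It moves along the lamp's -x and rises with the grip.
- lamp_grip (a point): Centre of the grip, on the post's axis, level with the button's middle, 190 mm above the table with the post down; axes as the lamp's. Upright black block, 44 mm along x, 18 along y, 50 high: 24 mm above this point, 26 below, where the lamp disc begins. 51 mm wide along x over the button, 45 with it pressed. Pinching it along x both presses the button and holds the grip.
- lamp_button_face (a point): Middle of the orange button's outer face, on the grip's +x face, 29 mm from the post's axis when out. The button is 12 mm wide, 23 mm high and stands 7 mm out. The opposite (-x) face of the grip is ribbed and does not move. A grip of 20 to 60 N presses it fully and carries the lamp.
- lamp_top (a point): Middle of the grip's top, 214 mm above the table with the post down. 50 mm below it lies the flat top of the grey lamp disc, 122 mm across and 26 mm thick, which rises with the grip.
- tape: Loose roll of tan masking tape, hollow: 100 mm outside, 80 inside (wall 10 mm), 25 high, about 90 g. Origin: centre of its underside; z: ring axis. It starts round the grip, flat on the lamp disc (164 mm up), up to 5 mm off centre, leaving no room for fingers on the button. Lift it 50 mm to clear the grip. Most room for a finger inside, 30 mm, is on the lamp's +y and -y sides.
- soap_a: Loose cut soap bar, coral pink, 54 x 80 x 26 mm, lying flat; bystander, to be left where it is. Origin: centre of its underside.
- soap_b: Loose cut soap bar, salmon orange, 54 x 79 x 26 mm, lying flat; bystander, to be left where it is. Origin: centre of its underside.
- soap_c: Loose cut soap bar, cream yellow, 54 x 80 x 25 mm, lying flat; bystander, to be left where it is. Origin: centre of its underside.
- soap_d: Loose cut soap bar, lilac, 53 x 79 x 26 mm, lying flat; bystander, to be left where it is. Origin: centre of its underside.
- shears: Loose shears with black handles, 87 x 199 x 9 mm, lying flat behind the lamp; bystander, to be left where it is. Origin: centre of its underside.
- clip_jar: Loose small glass clip jar with orange contents, 78 x 63 x 81 mm, standing at the right; bystander, to be left where it is. Origin: centre of its underside. In front of it, between the lamp and the digital scale with the wooden bowl (whose near side is 0.40 m right of the robot's middle line), the tabletop is bare; a scraper lies flat near the front edge, on the middle line.
Things that resemble listed ones, but are neither listed nor needed, are in the scene too. Leave any blue or turquoise look-alike of the tape alone.

How it is judged:
On the way, in this order (a step that is already met when the one before it is completed fails the run):
1. the tape roll lies flat on the table clear of the lamp, released, with the post still down (height (world z) of tape below 0.006 m and angle between tape's own z axis and vertical below 0.1 rad and horizontal distance between tape and lamp above 0.118 m and contact force between the fingers and tape below 0.1 N and linear speed of tape below 0.02 m/s and value of joint lamp_post below 0.01 m), for 0.2 s.
2. with the button pressed the post is drawn past its first stop by the hand (value of joint lamp_post above 0.052 m and value of joint lamp_button above 0.003 m and contact force between the fingers and lamp_post above 2 N), for 0.05 s.
At the end, for the whole second after the job is handed in: The post stands at its second stop (within 5 mm of full extension) and the gripper still holds the grip (more than 2 N on it); the tape roll lies flat on the tabletop, at rest and not touched, its centre more than 118 mm from the post's axis (value of joint lamp_post above 0.085 m and contact force between the fingers and lamp_post above 2 N and height (world z) of tape below 0.006 m and angle between tape's own z axis and vertical below 0.1 rad and horizontal distance between tape and lamp above 0.118 m and contact force between the fingers and tape below 0.1 N and linear speed of tape below 0.02 m/s); the arm keeps its last pose, push and grip.
It fails at once if a bystander (soap bar, shears or clip jar) is shifted by more than 20 mm (distance of any of soap_a, soap_b, soap_c, soap_d, shears, clip_jar from where it was at the start of the episode above 0.02 m).
It fails at once if the tape roll is thrown or dropped from more than about 5 cm (linear speed of tape above 1 m/s and contact force between the fingers and tape below 0.1 N).
It also fails if it takes over 50 s, if anything falls off the work surface, if the arm or the gripper's body presses on something with over 40 N, if the wrist force passes 120 N, or if a joint passes its speed limit or range.

## Working session

There is one attempt and no reset: what is moved stays moved. The work goes in short steps, Python scripts to look and compute and a tool call to move; the robot and the scene stay as the last step left them, time stands still between calls to the robot, and variables do not carry over. Pictures are saved under pics/ and viewed, at most 10 in all, crops included, and the job is handed in when it is done.

Besides the shell and the picture viewer there is one more tool, called after ">>>" as name([rows], argument=value, ...), one row to a line, values as JSON. step_arm: Moves the arm, as the interface text tells. Shifts and turns lie within -1 to 1; 1 stands for 60 cm of shift or pi rad of turn. Its arguments: {"type":"object","properties":{"rows":{"type":"array"},"jaw":{"type":"number"},"squeeze":{"type":"number"}},"required":["rows"]}

```bash
mkdir -p pics
python3 - <<'E'
from bench import r, eyes
import cv2,numpy as np
o=r.get_obs(); print({k:np.round(v,3) for k,v in o.items()}, r.tips_ahead)
for n in("side","top"):
    im=eyes.grab_frame(n); cv2.imwrite(f"pics/{n}0.png",im[:,:,::-1]); c=eyes.camera_info(n); print(n,np.round(c["mtx"],1).tolist(),np.round(c["extrinsics"],3).tolist())
print(np.round(eyes.camera_info("wrist")["tool_from_camera"],3).tolist())
E
```

```text
{'clock': np.float64(0.0), 'joints': array([-1.232,  0.478,  0.022,  1.556, -0.012,  1.109, -0.083]), 'qvel': array([ 0.   ,  0.   ,  0.   ,  0.001,  0.   , -0.002,  0.001]), 'tau': array([ 0.0000e+00, -5.9646e+01,  1.6080e+00, -2.8120e+01,  1.2000e-02,
        1.0000e-02, -0.0000e+00]), 'tcp_pos': array([0.291, 0.608, 0.244]), 'orientation': array([-6.960e-01, -3.063e+00,  3.000e-03]), 'contact_force': array([ 0.014, -0.064,  0.014]), 'moment': array([0.054, 0.009, 0.018]), 'gripper_force': np.float64(0.0), 'grip_width': np.float64(0.085)} 0.014
side [[453.8, 0.0, 318.0], [0.0, 453.8, 196.4], [0.0, 0.0, 1.0]] [[0.811, -0.342, 0.475, -0.04], [-0.586, -0.462, 0.666, -0.829], [-0.008, -0.818, -0.575, 0.819], [0.0, 0.0, 0.0, 1.0]]
top [[372.6, 0.0, 319.5], [0.0, 372.6, 188.4], [0.0, 0.0, 1.0]] [[-0.172, -0.96, 0.223, 0.312], [-0.985, 0.167, -0.041, -0.004], [0.003, -0.227, -0.974, 1.06], [0.0, 0.0, 0.0, 1.0]]
[[0.0, -0.954, -0.3, 0.077], [1.0, 0.0, 0.0, -0.001], [-0.0, -0.3, 0.954, -0.128], [0.0, 0.0, 0.0, 1.0]]
```

View pics/side0.png

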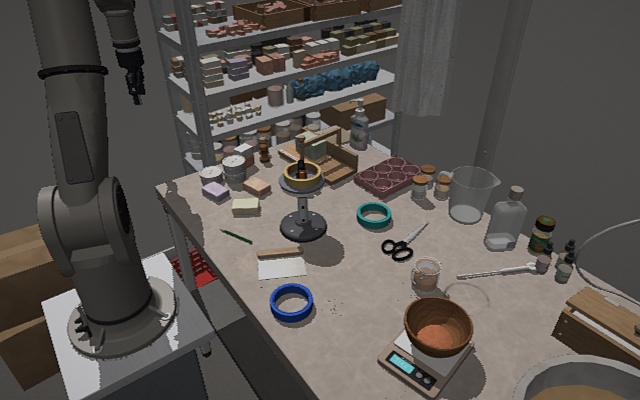

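View pics/top0.png

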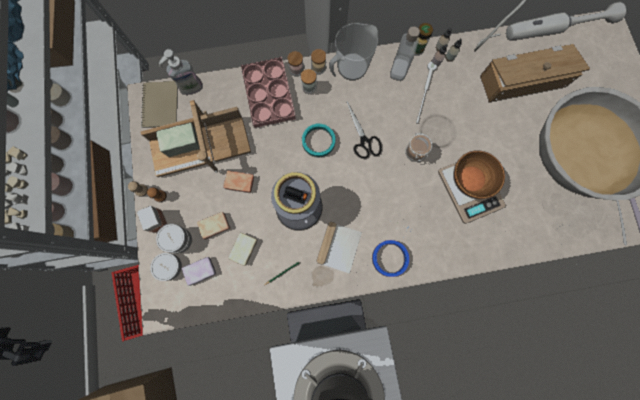

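The tan ring round the grip (side 302,176; top 296,193) is the tape. The turquoise ring (top 319,140) and the blue ring (top 391,258) are the look-alikes on the table. I'll confirm with one enlarged crop and measure at the same time.

```bash
cat > h.py <<'E'
import numpy as np,cv2
from bench import r,eyes
from scipy.spatial.transform import Rotation as R
def ray(n,uv,z,T=None):
    c=eyes.camera_info(n); E=c["extrinsics"] if T is None else T
    d=np.array(E)[:3,:3]@np.linalg.solve(c["mtx"],[uv[0],uv[1],1]); o=np.array(E)[:3,3]
    return o+d*(z-o[2])/d[2]
def proj(n,p,T=None):
    c=eyes.camera_info(n); E=np.array(c["extrinsics"] if T is None else T)
    q=np.array(c["mtx"])@(E[:3,:3].T@(np.array(p)-E[:3,3])); return q[:2]/q[2]
def wristT():
    o=r.get_obs(); T=np.eye(4); T[:3,:3]=R.from_rotvec(o["orientation"]).as_matrix(); T[:3,3]=o["tcp_pos"]
    return T@np.array(eyes.camera_info("wrist")["tool_from_camera"])
E
python3 - <<'E'
from h import *
ims=[]
for n,(u,v) in (("top",(296,193)),("side",(302,176))):
    im=cv2.imread(f"pics/{n}0.png"); hsv=cv2.cvtColor(im,cv2.COLOR_BGR2HSV)
    print(n,hsv[v-16:v+17:4,u-24:u+25:6].tolist() if 0 else "")
    m=cv2.inRange(hsv,(15,90,70),(32,255,255)); m2=np.zeros_like(m); m2[v-40:v+40,u-40:u+40]=m[v-40:v+40,u-40:u+40]
    k,l,s,c=cv2.connectedComponentsWithStats(m2); i=1+np.argmax(s[1:,4]); print(s[i],c[i])
    ct=max(cv2.findContours((l==i).astype(np.uint8),cv2.RETR_EXTERNAL,cv2.CHAIN_APPROX_NONE)[0],key=len)
    P=np.array([ray(n,p[0],.189 if n=="top" else .189) for p in ct])[:,:2]; print(cv2.minEnclosingCircle(P.astype(np.float32)))
    o=cv2.inRange(hsv,(3,150,90),(14,255,255)); ys,xs=np.nonzero(o[v-30:v+30,u-40:u+40]); print("orange",len(xs),xs.mean()+u-40 if len(xs) else 0,ys.mean()+v-30 if len(xs) else 0)
    ims.append(cv2.resize(im[v-40:v+60,u-40:u+40],(400,500),interpolation=cv2.INTER_CUBIC))
    if n=='side':
        print([ray(n,q,0)for q in ((303,226),)])
cv2.imwrite("pics/crop.png",np.hstack(ims))
E
```

```text
top 
[275 173  40  40 402] [295.05721393 192.38557214]
((0.5122948884963989, 0.01932496204972267), 0.04970423877239227)
orange 11 304.45454545454544 195.72727272727272
side 
[284 158  58  31 601] [313.65391015 173.5906822 ]
((0.5359369516372681, -0.002880602143704891), 0.08677410334348679)
orange 9 301.55555555555554 172.0
[array([0.51510265, 0.0240081 , 0.        ])]
```

View pics/crop.png

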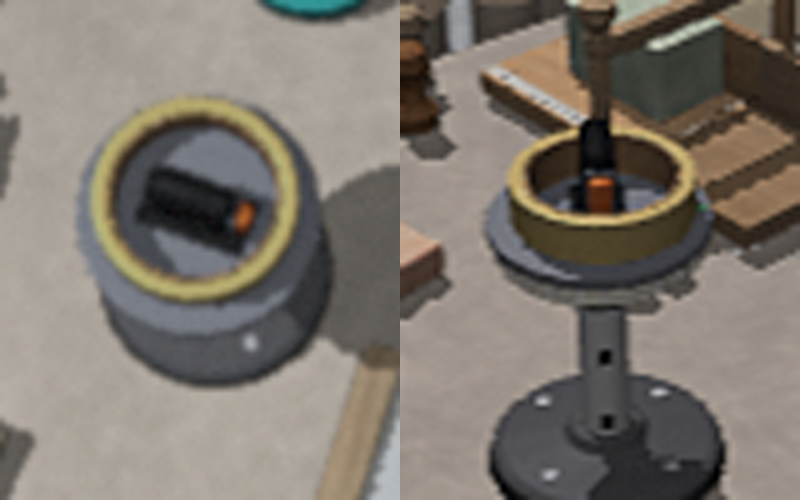

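The crop confirms that the tan ring sits round the black grip on the grey disc, with the orange button at top (304.5,196). Next I'll work out the lamp axis, yaw, placing spot and moves.

Run:
```python
from h import *
im=cv2.imread("pics/top0.png"); sub=im[178:210,280:312]
g=sub.max(2); m=(g<45).astype(np.uint8)
k,l,s,c=cv2.connectedComponentsWithStats(m); i=1+np.argmax(s[1:,4]); ys,xs=np.nonzero(l==i)
print("dark",s[i],c[i]+[280,178])
b=ray("top",(304.45,195.73),.201); print("button",b)
ra=ray("top",c[i]+[280,178],.21); print("grip c",ra)
P=np.array([ray("top",(x+280,y+178),.21)[:2] for x,y in zip(xs,ys)]); w,v=np.linalg.eigh(np.cov(P.T)); print("axis",v[:,1],np.degrees(np.arctan2(v[1,1],v[0,1])),np.sqrt(w*12))
# side: foot ellipse, disc; button
s=ray("side",(301.55,172),.19); print("button side",s)
# foot circle in top (blob silhouette) and clamp
for nm,p in dict(cand=(385,200),blue=(391,258),scraper=(345,248),turq=(319,140),jar=(420,150),shearsh=(370,150),scaleL=(446,190),scale2=(470,220)).items(): print(nm,ray("top",p,0)[:2].round(3))
o=r.get_obs(); M=R.from_rotvec(o["orientation"]).as_matrix(); print(M.round(3), np.degrees(np.arctan2(M[1,1],M[0,1])))
```

```text
dark [  4   9  21  16 200] [293.79  194.255]
button [ 0.49732501 -0.00214701  0.201     ]
grip c [0.50311167 0.02176399 0.21      ]
axis [0.58925112 0.80794995] 53.89611644357185 [0.0257425  0.04607289]
button side [0.50951048 0.01348677 0.19      ]
cand [ 0.488 -0.23 ]
blue [ 0.323 -0.212]
scraper [ 0.373 -0.09 ]
turq [ 0.702 -0.073]
jar [ 0.62  -0.365]
shearsh [ 0.645 -0.218]
scaleL [ 0.487 -0.412]
scale2 [ 0.389 -0.458]
[[-0.902  0.432 -0.001]
 [ 0.432  0.902 -0.002]
 [-0.    -0.002 -1.   ]] 64.4013175170289
```

>>> step_arm([
  [0.11, -0.32, 0.06, 0, 0, 0.16],
  [0.11, -0.32, 0.06, 0, 0, 0.16],
  [0.11, -0.32, 0.06, 0, 0, 0.16],
  [0.11, -0.32, 0.06, 0, 0, 0.16],
  [0.11, -0.32, 0.06, 0, 0, 0.16],
], jaw=0.6, squeeze=40)

```text
clock: 0.52
tcp_pos: [0.3581, 0.4142, 0.2812]
orientation: [0.097, -3.14, 0.001]
contact_force: [1.2, 1.1, 0.0]
grip_width: 0.0343
gripper_force: 0.0
```

>>> step_arm([
  [0.11, -0.32, 0.06, 0, 0, 0.16],
  [0.11, -0.32, 0.06, 0, 0, 0.16],
  [0.11, -0.32, 0.06, 0, 0, 0.16],
  [0.11, -0.32, 0.06, 0, 0, 0.16],
  [0.11, -0.32, 0.06, 0, 0, 0.16],
])

```text
clock: 0.93
tcp_pos: [0.4205, 0.232, 0.3157]
orientation: [0.876, -3.017, -0.0]
contact_force: [0.6, -0.2, 0.0]
grip_width: 0.0337
gripper_force: 0.0
```

>>> step_arm([
  [0.11, -0.32, 0.06, 0, 0, 0.16],
  [0.11, -0.32, 0.06, 0, 0, 0.16],
  [0.11, -0.32, 0.06, 0, 0, 0.16],
  [0.11, -0.32, 0.06, 0, 0, 0.16],
  [0.11, -0.32, 0.06, 0, 0, 0.16],
])

```text
clock: 1.35
tcp_pos: [0.4799, 0.0601, 0.348]
orientation: [1.599, -2.704, -0.001]
contact_force: [1.1, 0.3, -0.6]
grip_width: 0.0341
gripper_force: 0.0
```

Run:
```python
from h import *
T=wristT(); np.save("T1.npy",T); im=eyes.grab_frame("wrist"); cv2.imwrite("pics/w1.png",im[:,:,::-1]); o=r.get_obs(); print(o["tcp_pos"],o["qvel"].round(3),o["joints"].round(2))
M=R.from_rotvec(o["orientation"]).as_matrix(); print(M.round(3)); print(eyes.camera_info("wrist")["mtx"])
```

```text
[0.48283485 0.05048893 0.34979802] [-0.03  -0.011 -0.014  0.023  0.017 -0.025 -0.406] [-0.42  0.06  0.2   1.87 -0.01  1.21  2.41]
[[-0.487 -0.874  0.003]
 [-0.874  0.487 -0.003]
 [ 0.001 -0.004 -1.   ]]
[[308.2881956    0.         318.15597419]
 [  0.         308.2881956  200.21104619]
 [  0.           0.           1.        ]]
```

View pics/w1.png

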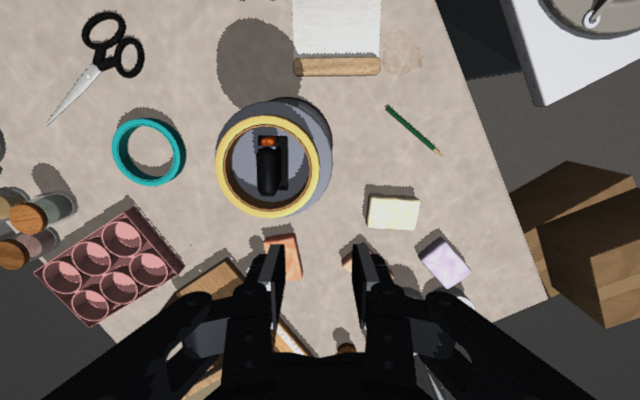

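The wrist picture shows the tape ring centred near (268,166), with the button at (268,141) and the grip running straight down the image from it. The soaps are at (285,257), (355,258), (393,211) and (444,262), and the shears are at upper left.

Run:
```python
from h import *
T=np.load("T1.npy"); im=cv2.imread("pics/w1.png"); hsv=cv2.cvtColor(im,cv2.COLOR_BGR2HSV)
win=np.zeros(im.shape[:2],np.uint8); win[100:230,205:335]=255
m=cv2.inRange(hsv,(17,80,100),(33,255,255))&win
k,l,s,c=cv2.connectedComponentsWithStats(m); i=1+np.argmax(s[1:,4])
ct=max(cv2.findContours((l==i).astype(np.uint8),cv2.RETR_EXTERNAL,cv2.CHAIN_APPROX_NONE)[0],key=len)
P=np.array([ray("wrist",p[0],.189,T)[:2] for p in ct],np.float32); print("tape",s[i],cv2.minEnclosingCircle(P),cv2.fitEllipse(P))
o=cv2.inRange(hsv,(2,130,90),(14,255,255)); o[:125]=0;o[155:]=0;o[:,:255]=0;o[:,282:]=0
ys,xs=np.nonzero(o); print("btn px",len(xs),xs.mean(),ys.mean(),xs.min(),xs.max(),ys.min(),ys.max()); b=ray("wrist",(xs.mean(),ys.mean()),.2,T); print("btn",b)
d=((hsv[:,:,2]<40)&(win>0)).astype(np.uint8); d[:132]=0; d[200:]=0; d[:,:245]=0; d[:,:][:,295:]=0
for y in range(132,200,4): xx=np.nonzero(d[y])[0]; print(y,xx.min() if len(xx) else 0,xx.max() if len(xx) else 0,end=' | ')
# disc: top z .164 grey edge
crop=cv2.resize(im[100:220,205:335],None,fx=5,fy=5,interpolation=cv2.INTER_CUBIC); cv2.imwrite("pics/w1c.png",crop[:600])
```

```text
tape [ 215  115  105  103 2482] ((0.5131869912147522, 0.020676735788583755), 0.04962197691202164) ((0.5132634043693542, 0.020083321258425713), (0.09634463489055634, 0.09831854701042175), 107.1387710571289)
btn px 89 267.2022471910112 141.6629213483146 261 273 138 145
btn [ 0.49746146 -0.0011297   0.2       ]
132 0 0 | 136 258 285 | 140 258 286 | 144 258 286 | 148 261 286 | 152 258 286 | 156 257 286 | 160 257 286 | 164 257 286 | 168 257 286 | 172 257 286 | 176 258 286 | 180 258 286 | 184 258 287 | 188 258 287 | 192 260 275 | 196 294 294 |
```

View pics/w1c.png

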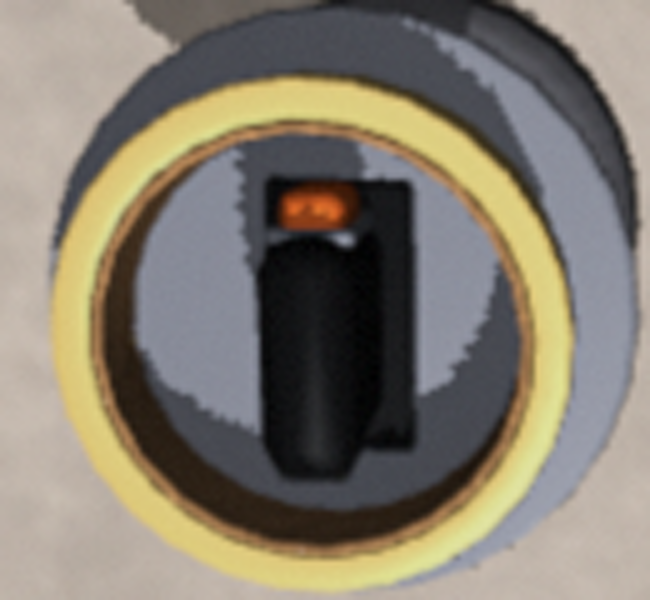

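Run:
```python
from h import *
T=np.load("T1.npy")
a=ray("wrist",(269.5,147.5),.214,T)[:2]; e=ray("wrist",(268,195.5),.214,T)[:2]; w=ray("wrist",(258,165),.214,T)-ray("wrist",(281,165),.214,T)
d=a-e; print(a,e,np.linalg.norm(d),np.linalg.norm(w),np.degrees(np.arctan2(d[1],d[0])),(a+e)/2)
b=np.array([.4975,-.0011]); 
for yaw in(-125,-120,-115):
    t=np.radians(yaw); print(yaw,b-.0255*np.array([np.cos(t),np.sin(t)]))
```

```text
[0.49552766 0.00361641] [0.51882999 0.03909375] 0.042445736526991136 0.019766468542781673 -123.29782145669388 [0.50717882 0.02135508]
-125 [0.5121262  0.01978838]
-120 [0.51025    0.02098365]
-115 [0.50827677 0.02201085]
```

>>> step_arm([
  [0.105, -0.06, -0.085, 0, 0, 0],
  [0.105, -0.06, -0.085, 0, 0, 0],
  [0.105, -0.06, -0.085, 0, 0, 0],
  [0.105, -0.06, -0.085, 0, 0, 0],
  [0.105, -0.06, -0.085, 0, 0, 0],
])

```text
clock: 1.82
tcp_pos: [0.5427, 0.0254, 0.2967]
orientation: [1.588, -2.709, -0.001]
contact_force: [-0.5, -0.4, 0.0]
grip_width: 0.0342
gripper_force: 0.0
```

>>> step_arm([
  [0.017, -0.047, -0.03, 0, 0, 0],
  [0.017, -0.047, -0.03, 0, 0, 0],
  [0.017, -0.047, -0.1, 0, 0, 0],
  [0.017, -0.047, -0.1, 0, 0, 0],
  [0.017, -0.047, -0.1, 0, 0, 0],
])

```text
clock: 2.23
tcp_pos: [0.5518, -0.0023, 0.2369]
orientation: [1.59, -2.707, -0.003]
contact_force: [0.5, 0.9, -0.5]
grip_width: 0.034
gripper_force: 0.0
```

Run:
```python
from h import *
o=r.get_obs(); M=R.from_rotvec(o["orientation"]).as_matrix(); print(o["tcp_pos"],np.degrees(np.arctan2(M[1,1],M[0,1])),abs(o["qvel"]).max()); T=wristT(); im=eyes.grab_frame("wrist"); cv2.imwrite("pics/w2.png",im[:,:,::-1])
hsv=cv2.cvtColor(im,cv2.COLOR_RGB2HSV); m=cv2.inRange(hsv,(17,80,100),(33,255,255)); ys,xs=np.nonzero(m); 
k,l,s,c=cv2.connectedComponentsWithStats(m); i=1+np.argmax(s[1:,4]); print(s[i])
p=o["tcp_pos"].copy(); q=np.array([.513,.020]); print("expected tape edge px",[proj("wrist",[*(q+.045*np.array([np.cos(a),np.sin(a)])),.189],T).round() .tolist() for a in np.radians([-29,61,151,241])])
```

```text
[ 0.55177835 -0.00229543  0.2368878 ] 150.8609256754939 0.0560184085324872
[ 310  157  160  142 3394]
expected tape edge px [[317.0, 236.0], [385.0, 298.0], [462.0, 235.0], [395.0, 164.0]]
```

View pics/w2.png

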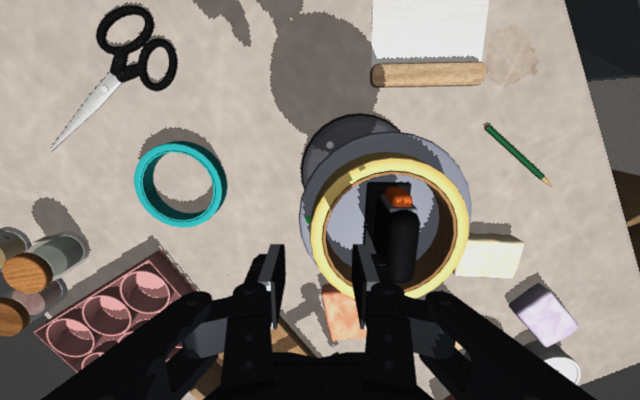

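The ring's left wall is near (317,236), midway between the fingertips at 283 and 357. The right finger passes close to the grip, so I'll narrow the opening a little and descend.

>>> step_arm([
  [0.003, -0.002, -0.03, 0, 0, 0],
  [0.003, -0.002, -0.05, 0, 0, 0],
  [0.003, -0.002, -0.07, 0, 0, 0],
  [0.003, -0.002, -0.085, 0, 0, 0],
  [0.003, -0.002, -0.092, 0, 0, 0],
], jaw=0.68)

```text
clock: 2.7
tcp_pos: [0.5556, -0.0038, 0.1826]
orientation: [-1.59, 2.708, -0.0]
contact_force: [0.1, 0.0, -0.3]
grip_width: 0.0274
gripper_force: 0.0
```

>>> step_arm([
  [0, 0, 0, 0, 0, 0],
  [0, 0, 0, 0, 0, 0],
  [0, 0, 0, 0, 0, 0],
  [0, 0, 0, 0, 0, 0],
], jaw=1.0, squeeze=40)

```text
clock: 3.03
tcp_pos: [0.5558, -0.0044, 0.1828]
orientation: [-1.589, 2.708, -0.001]
contact_force: [-0.1, -0.1, 1.5]
grip_width: 0.0094
gripper_force: 41.9
```

Gripped: 9.4 mm across the wall at 42 N. Now I'll lift 78 mm.

>>> step_arm([
  [0, 0, 0.03, 0, 0, 0],
  [0, 0, 0.06, 0, 0, 0],
  [0, 0, 0.09, 0, 0, 0],
  [0, 0, 0.12, 0, 0, 0],
  [0, 0, 0.13, 0, 0, 0],
])

```text
clock: 3.45
tcp_pos: [0.5565, -0.0046, 0.2627]
orientation: [-1.587, 2.706, -0.003]
contact_force: [0.7, -0.6, -0.6]
grip_width: 0.0092
gripper_force: 42.1
```

Run:
```python
from h import *
o=r.get_obs(); print(o["tcp_pos"],o["grip_width"],o["contact_force"],o["joints"].round(2)); im=eyes.grab_frame("side"); im2=eyes.grab_frame("wrist")
a=cv2.resize(im[100:320,180:480],(600,440)); cv2.imwrite("pics/s3.png",a[:,:,::-1])
```

```text
[ 0.55653966 -0.00459665  0.26274873] 0.009222140009606269 [ 0.66108554 -0.61901576 -0.5523648 ] [-0.31  0.26  0.25  1.84 -0.08  1.04  2.6 ]
```

View pics/s3.png

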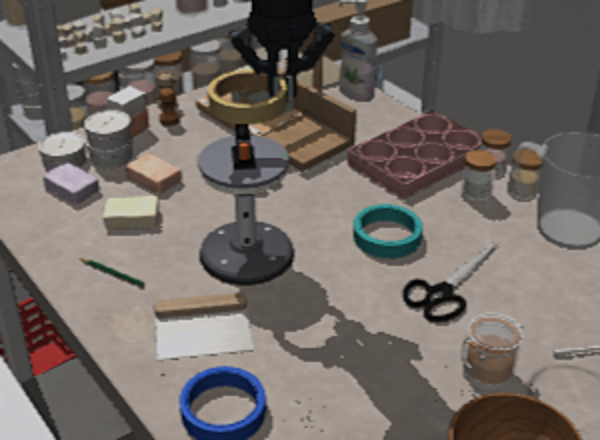

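The tape is held and its bottom is above the grip top. I'll carry it right to about (0.49,-0.225), turning back 90° on the way, which relieves joint 7 and sets up the later pinch.

>>> step_arm([
  [-0.01, -0.03, 0, 0, 0, -0.033],
  [-0.02, -0.06, 0, 0, 0, -0.066],
  [-0.03, -0.09, 0, 0, 0, -0.1],
  [-0.04, -0.12, 0, 0, 0, -0.133],
  [-0.05, -0.144, 0, 0, 0, -0.166],
])

```text
clock: 3.97
tcp_pos: [0.524, -0.0923, 0.2584]
orientation: [0.828, -3.028, -0.0]
contact_force: [0.0, -0.2, -1.1]
grip_width: 0.0089
gripper_force: 42.1
```

>>> step_arm([
  [-0.01, -0.03, 0, 0, 0, -0.033],
  [-0.02, -0.06, 0, 0, 0, -0.066],
  [-0.03, -0.09, 0, 0, 0, -0.1],
  [-0.04, -0.12, 0, 0, 0, -0.133],
  [-0.05, -0.144, 0, 0, 0, -0.166],
])

```text
clock: 4.38
tcp_pos: [0.4939, -0.1785, 0.2585]
orientation: [0.019, -3.139, 0.0]
contact_force: [0.7, -0.3, -1.2]
grip_width: 0.0093
gripper_force: 42.1
```

>>> step_arm([
  [-0.01, -0.03, 0, 0, 0, -0.033],
  [-0.02, -0.06, 0, 0, 0, -0.066],
  [-0.03, -0.09, 0, 0, 0, -0.1],
  [-0.04, -0.12, 0, 0, 0, -0.133],
  [-0.05, -0.144, 0, 0, 0, -0.166],
])

```text
clock: 4.8
tcp_pos: [0.464, -0.2647, 0.2586]
orientation: [-0.791, -3.038, 0.001]
contact_force: [0.4, 0.1, -1.0]
grip_width: 0.0092
gripper_force: 42.1
```

Run:
```python
from h import *
o=r.get_obs(); M=R.from_rotvec(o["orientation"]).as_matrix(); a=np.arctan2(M[1,1],M[0,1]); print(o["tcp_pos"],np.degrees(a),M[:,2].round(3),o["grip_width"],o["joints"].round(2),abs(o["qvel"]).max()); print("tape c",o["tcp_pos"][:2]+.0455*np.array([np.cos(a),np.sin(a)]))
```

```text
[ 0.46397167 -0.26474835  0.25857931] 60.817002520495166 [-0.002 -0.    -1.   ] 0.00918672595731906 [-0.14  0.26  0.65  1.91 -0.18  1.03  1.65] 0.763026136216878
tape c [ 0.4861575  -0.22502381]
```

>>> step_arm([
  [0, 0, -0.05, 0, 0, 0],
  [0, 0, -0.11, 0, 0, 0],
  [0, 0, -0.17, 0, 0, 0],
  [0, 0, -0.23, 0, 0, 0],
  [0, 0, -0.29, 0, 0, 0],
])

```text
clock: 5.22
tcp_pos: [0.4641, -0.2632, 0.0832]
orientation: [-0.782, -3.041, 0.001]
contact_force: [1.4, -0.8, 0.2]
grip_width: 0.0089
gripper_force: 42.1
```

>>> step_arm([
  [0, 0, -0.03, 0, 0, 0],
  [0, 0, -0.06, 0, 0, 0],
  [0, 0, -0.08, 0, 0, 0],
  [0, 0, -0.09, 0, 0, 0],
  [0, 0, -0.097, 0, 0, 0],
])

```text
clock: 5.63
tcp_pos: [0.4646, -0.2636, 0.0267]
orientation: [-0.782, -3.041, 0.0]
contact_force: [0.0, 0.5, -0.8]
grip_width: 0.0094
gripper_force: 42.1
```

>>> step_arm([
  [0, 0, -0.004, 0, 0, 0],
  [0, 0, -0.007, 0, 0, 0],
  [0, 0, -0.009, 0, 0, 0],
  [0, 0, -0.009, 0, 0, 0],
])

```text
clock: 5.97
tcp_pos: [0.4656, -0.2638, 0.0227]
orientation: [0.782, 3.042, 0.0]
contact_force: [-0.5, -0.6, -0.7]
grip_width: 0.009
gripper_force: 42.1
```

>>> step_arm([
  [0, 0, -0.003, 0, 0, 0],
  [0, 0, -0.006, 0, 0, 0],
  [0, 0, -0.006, 0, 0, 0],
])

```text
clock: 6.22
tcp_pos: [0.4656, -0.2637, 0.0188]
orientation: [0.782, 3.042, 0.0]
contact_force: [-0.6, 0.8, -0.5]
grip_width: 0.009
gripper_force: 42.1
```

>>> step_arm([
  [0, 0, -0.003, 0, 0, 0],
  [0, 0, -0.004, 0, 0, 0],
  [0, 0, -0.004, 0, 0, 0],
])

```text
clock: 6.47
tcp_pos: [0.4655, -0.2638, 0.0185]
orientation: [0.783, 3.041, 0.003]
contact_force: [-6.8, 4.0, 29.6]
grip_width: 0.0097
gripper_force: 44.9
```

>>> step_arm([
  [0, 0, 0, 0, 0, 0],
  [0, 0, 0, 0, 0, 0],
  [0, 0, 0, 0, 0, 0],
], jaw=0.6)

```text
clock: 6.72
tcp_pos: [0.4653, -0.2636, 0.0163]
orientation: [0.782, 3.042, 0.0]
contact_force: [-0.2, -0.9, -0.3]
grip_width: 0.0342
gripper_force: 0.0
```

>>> step_arm([
  [0, 0, 0.04, 0, 0, 0],
  [0, 0, 0.1, 0, 0, 0],
  [0, 0, 0.16, 0, 0, 0],
  [0, 0, 0.22, 0, 0, 0],
  [0, 0, 0.28, 0, 0, 0],
])

```text
clock: 7.13
tcp_pos: [0.4647, -0.2635, 0.1855]
orientation: [-0.782, -3.041, 0.0]
contact_force: [0.6, 0.7, 0.8]
grip_width: 0.0343
gripper_force: 0.0
```

Run:
```python
from h import *
o=r.get_obs(); print(o["tcp_pos"]); T=wristT(); im=eyes.grab_frame("wrist")[:,:,::-1]; im2=eyes.grab_frame("side")[:,:,::-1]
cv2.imwrite("pics/s4.png",np.vstack([cv2.resize(im2[100:330,170:520],(700,460))]))
for n,i,t in(("wrist",im,T),("side",im2,None)):
    m=cv2.inRange(cv2.cvtColor(np.ascontiguousarray(i),cv2.COLOR_BGR2HSV),(17,80,100),(33,255,255)); k,l,s,c=cv2.connectedComponentsWithStats(m); j=1+np.argmax(s[1:,4]); 
    ct=max(cv2.findContours((l==j).astype(np.uint8),cv2.RETR_EXTERNAL,cv2.CHAIN_APPROX_NONE)[0],key=len); P=np.array([ray(n,p[0],.025,t)[:2] for p in ct],np.float32); print(n,s[j],cv2.minEnclosingCircle(P))
```

```text
[ 0.46465596 -0.26354884  0.18545649]
wrist [ 313  135  103  100 2379] ((0.48614025115966797, -0.2258591502904892), 0.05010610446333885)
side [531 385  93  15 847] ((0.6201646327972412, -0.7237416505813599), 0.08538036793470383)
```

View pics/s4.png

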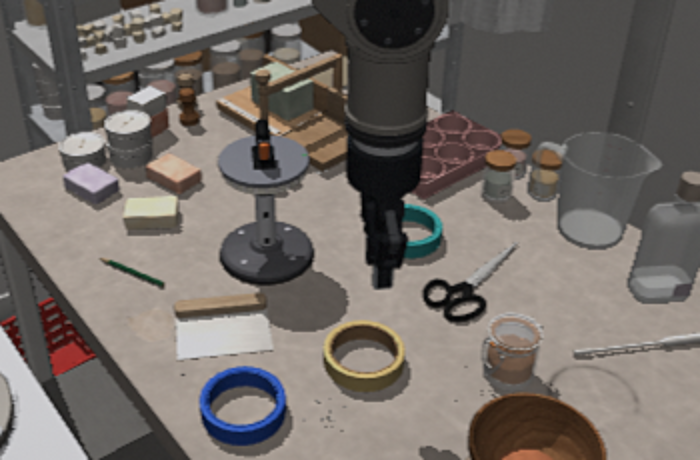

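The tape lies flat at (0.486,-0.226). Its apparent radius of 50.1 mm matches a flat ring, it is well clear of the lamp, and the bystanders haven't moved. Next I'll open the jaws and move over the lamp grip.

>>> step_arm([
  [0, 0, 0.05, 0, 0, 0],
  [0, 0.03, 0.1, 0, 0, 0],
  [0.01, 0.08, 0.14, 0, 0, 0],
  [0.02, 0.14, 0.18, 0, 0, 0],
  [0.03, 0.2, 0.2, 0, 0, 0],
], jaw=0.0)

```text
clock: 7.65
tcp_pos: [0.4836, -0.1437, 0.3062]
orientation: [0.786, 3.039, 0.0]
contact_force: [1.3, 0.1, 0.2]
grip_width: 0.0856
gripper_force: 0.0
```

>>> step_arm([
  [0.01, 0.06, 0.01, 0, 0, 0],
  [0.02, 0.12, 0.02, 0, 0, 0],
  [0.03, 0.18, 0.02, 0, 0, 0],
  [0.038, 0.23, 0.02, 0, 0, 0],
  [0.044, 0.265, 0.02, 0, 0, 0],
])

```text
clock: 8.07
tcp_pos: [0.5095, 0.0192, 0.3156]
orientation: [-0.776, -3.043, -0.001]
contact_force: [-0.0, -0.6, -0.0]
grip_width: 0.0854
gripper_force: 0.0
```

>>> step_arm([
  [0, 0, 0, 0, 0, 0],
  [0, 0, 0, 0, 0, 0],
])

```text
clock: 8.23
tcp_pos: [0.5094, 0.0166, 0.3154]
orientation: [-0.777, -3.043, 0.002]
contact_force: [-0.1, -0.1, -0.2]
grip_width: 0.0852
gripper_force: 0.0
```

Run:
```python
from h import *
o=r.get_obs(); T=wristT(); im=eyes.grab_frame("wrist")[:,:,::-1]; cv2.imwrite("pics/w5.png",im); np.save("T5.npy",T)
M=R.from_rotvec(o["orientation"]).as_matrix(); print(o["tcp_pos"],np.degrees(np.arctan2(M[1,1],M[0,1])),o["grip_width"])
c=np.array([.509,.021]); print([proj("wrist",[*c,z],T).round(1) for z in(.214,)])
```

```text
[0.50936872 0.01662976 0.31537881] 61.3366721713436 0.08522060232027084
[array([324.2, 203.1])]
```

View pics/w5.png

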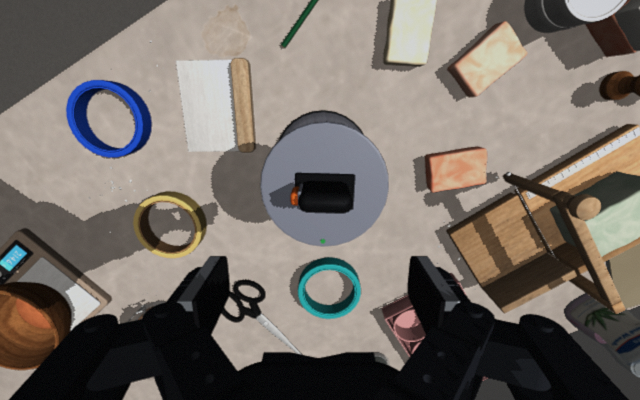

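The grip is at (325,196) with the button end at (295,195), lined up with the jaw line. The disc is now free, so its circle at z = 0.164 gives the axis.

Run:
```python
from h import *
T=np.load("T5.npy"); im=cv2.imread("pics/w5.png"); hsv=cv2.cvtColor(im,cv2.COLOR_BGR2HSV)
m=cv2.inRange(hsv,(105,20,80),(135,120,220)); m[:, :250]=0; m[:,400:]=0; m[:110]=0; m[255:]=0
k,l,s,c=cv2.connectedComponentsWithStats(m); i=1+np.argmax(s[1:,4]); print(s[i])
ct=max(cv2.findContours((l==i).astype(np.uint8),cv2.RETR_EXTERNAL,cv2.CHAIN_APPROX_NONE)[0],key=len); h=cv2.convexHull(ct)
P=np.array([ray("wrist",p[0],.164,T)[:2] for p in h],np.float32); print(cv2.minEnclosingCircle(P),cv2.fitEllipse(P))
d=(hsv[:,:,2]<30).astype(np.uint8); 
for x in range(286,362,4):
    y=np.nonzero(d[165:225,x])[0]+165; print(x,(y.min(),y.max()) if len(y) else None,end=' ')
```

```text
[ 261  116  127  130 9609]
((0.5073816180229187, 0.022361280396580696), 0.06212812289595604) ((0.5087416768074036, 0.021824855357408524), (0.11774608492851257, 0.12228184193372726), 61.69525909423828)
286 None 290 None 294 None 298 (np.int64(173), np.int64(203)) 302 (np.int64(174), np.int64(209)) 306 (np.int64(174), np.int64(211)) 310 (np.int64(174), np.int64(211)) 314 (np.int64(174), np.int64(211)) 318 (np.int64(174), np.int64(211)) 322 (np.int64(174), np.int64(211)) 326 (np.int64(174), np.int64(211)) 330 (np.int64(174), np.int64(211)) 334 (np.int64(174), np.int64(211)) 338 (np.int64(174), np.int64(212)) 342 (np.int64(175), np.int64(212)) 346 (np.int64(175), np.int64(211)) 350 (np.int64(175), np.int64(208)) 354 None 358 None
```

>>> step_arm([
  [0, 0.007, 0, 0, 0, 0],
  [0, 0.007, -0.05, 0, 0, 0],
  [0, 0.007, -0.1, 0, 0, 0],
  [0, 0.007, -0.15, 0, 0, 0],
  [0, 0.007, -0.18, 0, 0, 0],
])

```text
clock: 8.7
tcp_pos: [0.508, 0.0182, 0.2056]
orientation: [-0.785, -3.039, 0.002]
contact_force: [-1.3, -0.0, -0.2]
grip_width: 0.0855
gripper_force: 0.0
```

>>> step_arm([
  [0, 0, -0.015, 0, 0, 0],
  [0, 0, -0.03, 0, 0, 0],
  [0, 0, -0.034, 0, 0, 0],
  [0, 0, -0.034, 0, 0, 0],
])

```text
clock: 9.03
tcp_pos: [0.5099, 0.0191, 0.188]
orientation: [0.784, 3.042, 0.0]
contact_force: [0.5, -1.5, -0.1]
grip_width: 0.0856
gripper_force: 0.0
```

>>> step_arm([
  [-0.001, 0.003, -0.002, 0, 0, 0],
  [-0.001, 0.003, -0.003, 0, 0, 0],
])

```text
clock: 9.2
tcp_pos: [0.5097, 0.0217, 0.1869]
orientation: [0.782, 3.041, 0.002]
contact_force: [0.0, 0.8, -0.2]
grip_width: 0.0855
gripper_force: 0.0
```

>>> step_arm([
  [0, 0, 0, 0, 0, 0],
  [0, 0, 0, 0, 0, 0],
  [0, 0, 0, 0, 0, 0],
  [0, 0, 0, 0, 0, 0],
  [0, 0, 0, 0, 0, 0],
], jaw=1.0, squeeze=40)

```text
clock: 9.62
tcp_pos: [0.5099, 0.0225, 0.1871]
orientation: [0.782, 3.041, 0.004]
contact_force: [-1.1, 3.2, 7.1]
grip_width: 0.0433
gripper_force: 42.2
```

Pinched at 43 mm, with the button fully in. Now I'll lift.

>>> step_arm([
  [0, 0, 0.01, 0, 0, 0],
  [0, 0, 0.03, 0, 0, 0],
  [0, 0, 0.05, 0, 0, 0],
  [0, 0, 0.07, 0, 0, 0],
  [0, 0, 0.09, 0, 0, 0],
])

```text
clock: 10.03
tcp_pos: [0.5098, 0.0225, 0.2405]
orientation: [0.782, 3.041, 0.002]
contact_force: [6.8, 3.3, -7.9]
grip_width: 0.0434
gripper_force: 42.2
```

>>> step_arm([
  [0, 0, 0.02, 0, 0, 0],
  [0, 0, 0.04, 0, 0, 0],
  [0, 0, 0.052, 0, 0, 0],
  [0, 0, 0.06, 0, 0, 0],
  [0, 0, 0.06, 0, 0, 0],
])

```text
clock: 10.45
tcp_pos: [0.5099, 0.0225, 0.2768]
orientation: [0.781, 3.041, 0.003]
contact_force: [4.0, 3.6, -4.6]
grip_width: 0.0435
gripper_force: 48.7
```

>>> step_arm([
  [0, 0, 0.002, 0, 0, 0],
  [0, 0, 0.002, 0, 0, 0],
  [0, 0, 0.002, 0, 0, 0],
  [0, 0, 0.002, 0, 0, 0],
])

```text
clock: 10.78
tcp_pos: [0.5099, 0.0225, 0.2772]
orientation: [0.781, 3.041, 0.003]
contact_force: [5.9, 3.2, -5.0]
grip_width: 0.0437
gripper_force: 48.5
```

Run:
```python
from h import *
o=r.get_obs(); print(o["tcp_pos"],o["contact_force"],o["grip_width"],o["gripper_force"]); im=eyes.grab_frame("side")[:,:,::-1]
cv2.imwrite("pics/s6.png",cv2.resize(im[80:310,200:500],(600,460)))
```

```text
[0.50987052 0.02252218 0.27724624] [ 5.86263301  3.18490889 -5.03604488] 0.04374559714300598 48.462955355644226
```

View pics/s6.png

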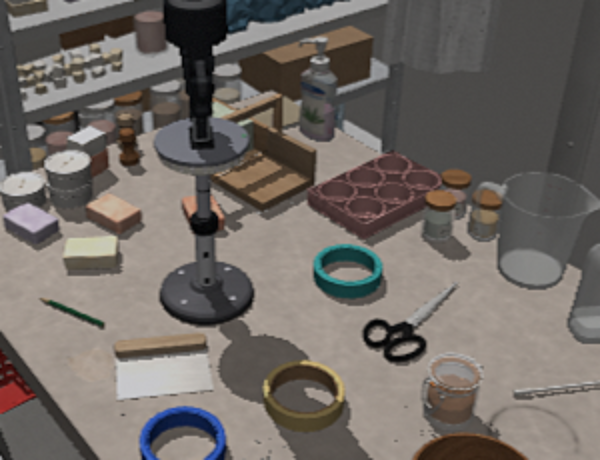

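The post is up, with the disc well above the clamp ring, and the tape is lying flat. One small nudge will confirm the solid stop.

>>> step_arm([
  [0, 0, 0.002, 0, 0, 0],
  [0, 0, 0.004, 0, 0, 0],
  [0, 0, 0.004, 0, 0, 0],
  [0, 0, 0.004, 0, 0, 0],
])

```text
clock: 11.17
tcp_pos: [0.5098, 0.0225, 0.2774]
orientation: [0.782, 3.041, 0.001]
contact_force: [13.6, 4.2, -25.0]
grip_width: 0.0435
gripper_force: 46.6
```

The TCP hardly moved and the downward force rose to 25 N, so the post is at its second stop and held there. Handing in.

```bash
python3 -c "
from bench import r
print(r.hand_in())"
```

```text
the job is handed in; nothing more can be done
None
```

The tape roll lies flat on the bare tabletop, about 25 cm from the lamp, and I handed in with the gripper holding the lamp's grip, button pressed, at the second stop; the side-camera views show the soap bars, shears and clip jar undisturbed, but the hand-in returned no verdict.

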